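# Seat the drill bush and hold the magnifier in focus over it

## Robot

A 6-joint arm with a two-finger parallel gripper is mounted at the origin on the work surface. World frame = base frame: x ahead of the robot, y to its left, z up, the work surface at z = 0. Lengths are in m, angles in rad, forces in N, time in s.
With the tool pointing down it reaches from about 0.3 to 0.875 m from the base axis. Payload 4.2 kg.
Tool frame: the origin (TCP) lies on the centre line of the jaws, within the pads' length; the fingertips stand 19 mm ahead of it and the grasp point (between the pads) is the TCP (arm.finger_overhang is the distance from the TCP to the fingertips, in m); z points along the fingers, y is the line along which they close (so a half turn about z gives the same grasp; the last joint's range is limited). The gripper opens to 85 mm and grips with 20 to 120 N. Pads are 22 mm wide; open, the fingers measure 114 mm over their backs; the gripper's body (76 mm by 85 mm) begins 54 mm behind the grasp point. The pads swing forward as they close: fully open they stand 13 mm farther back than shut.
Start: joints at [1.228, 0.32, 1.565, -0, 1.257, -0.02], TCP at [0.182, 0.545, 0.212] pointing down, gripper open.
Joint ranges: [-3.11, 3.11], [-0.84, 2.01], [0.21, 2.61], [-1.34, 4.49], [0.05, 2.63], [-2.56, 2.56]. Speed limits (rad/s): [2.57, 2.57, 3.14, 3.14, 3.14, 3.14].

## Interface

Orientations are given as a rotation vector (axis times angle).
In Python, from plant import arm, eyes, sensors, hand_in gives the robot as it stands (arm), with the cameras (eyes), the readings (sensors) and the job as plain functions.
- The arm moves only by the shell command python3 nudge.py 'ROWS'. ROWS is rows parted by semicolons, their numbers by spaces, 1 to 12 of them, each of 5 numbers: the finger opening in m, then dx, dy, dz in m, then a turn about the tool's z in rad; each row is the pose to reach, as a shift and turn from the pose commanded when the command began, along the tool's axes at that moment; what a row does not reach only later rows make up. A row lasts 1/12 s, in which the tool goes at most 0.0417 m and 0.125 rad, less where a joint would pass 70% of its speed; a pose out of reach is approached as far as the arm can. The fingers move at their own pace and stop on an object; the grip force is fixed at half the most. Time passes only in rows, so rows that do not move let the fingers close. It prints the time, the measured TCP pose, the force, the opening and the grip force at its end.
- sensors.sense(): the state, without advancing time (a new reading comes with each control period).
- eyes.get_image(name): name is "scene" or "top" or "wrist"; returns a dict with "image" (384x512x3 uint8, blue, green, red), "camera_matrix" (3x3 intrinsics, pixels), "origin" and "rotation" of the camera in the world; the wrist camera has in their place "T_tool_cam" (4x4, takes a point from camera to tool coordinates, whose origin is the TCP and whose axes are the flange's). Camera axes: x right, y up, looking along -z (the intrinsics and any distortion apply to the point x, -y, -z); pixel columns grow to the right and rows downward; lengths in m; the calibration is good to about 2 mm. The wrist camera is an equidistant fisheye: a pixel r from the principal point sees the ray r / f radians off the axis. A picture is of the moment at which its call begins: read the wrist's pose just before it. There is no depth.
- hand_in(): hands the job in; it is judged then, once.
The state is a dict: "t": time; "joint_pos": joint angles; "qd": joint speeds; "tau": joint torques, N m; "eef_pos": TCP position; "ee_rot": TCP orientation; "ft_force": force on the tool from outside, world axes, zero at the start; "wrist_torque": the same for the moment, N m; "finger_gap": finger opening in m; "gripper_force": force on a finger pad.
Only numpy, scipy, OpenCV 4.12 (cv2) and the standard library are available. Lean on these libraries where they do the work, as an engineer would, in place of code of your own. Each camera call takes 0.05 s, during which the arm holds its last target. There are 200 camera calls.

## Task

Push the freshly ground drill bush fully home, so that its head sits down on the aluminium block; then pick up the hand magnifier and hold it level over the bush, the lens centred on the bush's bore and the middle of the lens's rim at the height of the pointer on the upright rod, touching neither the stand nor its pointer. Finish while still holding it there steadily: do not put it down or let go. Do not shift the pointer, and leave the paint tin, wire brush and oilstone where they are.

Things in the scene. Friction and masses are not known exactly. Their poses are not given: they have to be found in the camera images.
- stand: Fixed stand. Origin: base underside, below the bush's axis; z up, +x from the bush to the rod (within 0.4 rad of straight away from the robot). Steel base plate 170 x 90 x 10 mm (x -50 to +120); aluminium block 70 x 70 mm centred on the origin, its top 40 mm above the bench; at x=+100 an upright rod, 12 mm diameter, its top at 175 mm, carrying the pointer. The other sides are open.
- bush (a joint): Slide of the steel drill bush down into the block, in m: 0 = head underside 12 mm above the block, 0.012 = fully home, head resting on the block. It starts between 0 and 0.005. It is a snug fit: it moves down under a push of about 9 N, stays where it is left, and stops hard at 0.012.
- bush_top (a point): Centre of the flat top of the bush's head, at its dark 8 mm bore. The head is a steel disc 30 mm in diameter, 10 mm thick, on a 20 mm stem; fully home its top is 50 mm above the bench (62 mm at joint 0). Axes as stand.
- pointer_tip (a point): Tip (mid-thickness) of the level steel pointer that marks the focal height, 95 to 135 mm above the bench. A blade 5 mm thick, 18 mm wide, 10 mm at the tip. It points from the rod towards the bush and ends 60 mm from the bush's axis, clear of a centred lens. Clamped: slips only above 20 N. Its dark clamp block on the rod is 22 x 22 x 18 mm. Axes as stand.
- loupe: Loose hand magnifier lying flat, about 0.09 kg (hidden spread 30 %). Origin: underside, below the middle of the handle; +x along the handle to the lens (within 1 rad of straight away from the robot), z up. Straight black handle 85 mm long (x -42.5 to +42.5), 16 mm wide and high; round steel rim 56 mm in diameter, 16 mm thick, centred at x=+68, glass lens inside.
- loupe_grip (a point): Middle of the handle, 8 mm above the loupe's underside; place to grip, fingers closing across the 16 mm width (loupe y).
- lens (a point): Centre of the lens and of the middle of its rim: x=+68 mm, 8 mm above the loupe's underside. z axis is the lens's normal, up as it lies.
- tin: Bystander: upright paint tin 100 mm in diameter, 120 mm high, beyond the work, origin at centre of its underside. Leave alone.
- brush: Bystander: wire brush lying bristles down, 200 x 50 x 40 mm, off to one side, origin at centre of underside, long along x. Leave alone.
- stone: Bystander: oilstone in a wooden tray, 190 x 65 x 40 mm, off to the other side, origin at centre of underside, long along x. Leave alone.

How it is judged:
On the way, in this order (a step that is already met when the one before it is completed fails the run):
1. the bush is pushed fully home in the block (value of joint bush above 0.0105 m), for 0.2 s.
2. the magnifier is picked up in the gripper (contact force between the fingers and loupe above 0.5 N and height (world z) of lens above 0.04 m), for 0.2 s.
3. the lens is held level over the bush at the pointer's height (value of joint bush above 0.0105 m and contact force between the fingers and loupe above 0.5 N and horizontal distance between lens and bush_top below 0.008 m and z of lens in the frame of pointer_tip between -0.006 and 0.006 m and angle between lens's own z axis and vertical below 0.09 rad and contact force between loupe and stand below 0.05 N and linear speed of loupe below 0.02 m/s), for 0.3 s.
At the end, for the whole second after the job is handed in: The bush is within 1.5 mm of fully home; the magnifier is in the gripper, at rest, touching nothing of the stand, its lens centre within 8 mm of the bush's axis and within 6 mm of the pointer tip's height, tilted less than 5 degrees (all of step 3); the arm keeps its last pose, push and grip.
It fails at once if the pointer is shifted from its setting (distance of pointer_tip from where it was at the start of the episode above 0.004 m).
It fails at once if the paint tin is disturbed (distance of tin from where it was at the start of the episode above 0.015 m).
It fails at once if the wire brush is disturbed (distance of brush from where it was at the start of the episode above 0.015 m).
It fails at once if the oilstone is disturbed (distance of stone from where it was at the start of the episode above 0.015 m).
It also fails if it takes over 58 s, if anything falls off the work surface, if the arm or the gripper's body presses on something with over 40 N, if the wrist force passes 120 N, or if a joint passes its speed limit or range.

## Working session

There is one attempt and no reset: what is moved stays moved. The work goes in short steps, Python scripts to look and compute and a shell command to move; the robot and the scene stay as the last step left them, time stands still between calls to the robot, and variables do not carry over. Pictures are saved under pics/ and viewed, at most 11 in all, crops included, and the job is handed in when it is done.

```bash
ls; mkdir -p pics
python3 - <<'E'
from plant import arm, eyes, sensors, hand_in
import cv2,pickle
s=sensors.sense();print({k:s[k] for k in('t','eef_pos','ee_rot','finger_gap')})
d={}
for n in("scene","top"):
    d[n]=eyes.get_image(n);cv2.imwrite(f"pics/{n}0.png",d[n]["image"]);print(n,d[n]["camera_matrix"],d[n]["origin"],d[n]["rotation"])
pickle.dump(d,open("d0.pkl","wb"))
E
```

```text
nudge.py
pics
plant.py
{'t': 0.0, 'eef_pos': array([0.182237  , 0.54482422, 0.21136767]), 'ee_rot': array([-5.04879190e-01, -3.10042318e+00,  2.75820289e-03]), 'finger_gap': 0.08561365913419464}
scene [[349.0257165    0.         257.17293998]
 [  0.         349.0257165  189.7731116 ]
 [  0.           0.           1.        ]] [ 1.24064465 -0.41832747  0.82552449] [0.72184669 0.37784626 0.88025436]
top [[483.3979639    0.         256.7552898 ]
 [  0.         483.3979639  187.60657995]
 [  0.           0.           1.        ]] [ 0.58279665 -0.00616513  1.69877477] [ 0.04060556 -0.02191594 -1.55171998]
```

View pics/top0.png

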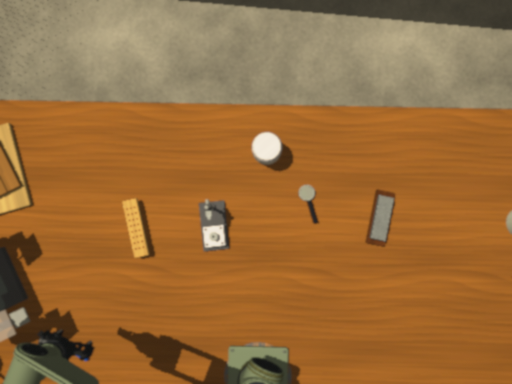

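View pics/scene0.png

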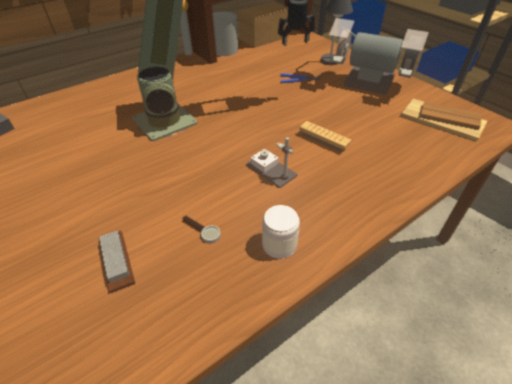

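The top view shows the block and bush at about (214,237), the rod at (207,210), the loupe lens at (307,192) with its handle end at (316,222), brush on the left, stone on the right and tin beyond. I'll localise these roughly and then refine with the wrist camera.

```bash
cat > h.py <<'E'
import numpy as np,cv2,pickle
from scipy.spatial.transform import Rotation as R
def ray(im,uv,s=None):
    """origin, unit direction in the world of pixel uv; s: state for the wrist fisheye"""
    K=im["camera_matrix"];p=np.array([(uv[0]-K[0,2])/K[0,0],(uv[1]-K[1,2])/K[1,1]])
    if "T_tool_cam" in im:
        th=np.hypot(*p);q=p/max(th,1e-9)*np.sin(th);d=np.array([q[0],-q[1],-np.cos(th)])
        T=np.eye(4);T[:3,:3]=R.from_rotvec(s["ee_rot"]).as_matrix();T[:3,3]=s["eef_pos"];T=T@im["T_tool_cam"]
        return T[:3,3],T[:3,:3]@d
    d=np.array([p[0],-p[1],-1]);d/=np.linalg.norm(d)
    return np.array(im["origin"]),R.from_rotvec(im["rotation"]).as_matrix()@d
def proj(im,P,s=None):
    if "T_tool_cam" in im:
        T=np.eye(4);T[:3,:3]=R.from_rotvec(s["ee_rot"]).as_matrix();T[:3,3]=s["eef_pos"];T=T@im["T_tool_cam"]
        c=T[:3,:3].T@(np.array(P)-T[:3,3]);v=np.array([c[0],-c[1],-c[2]]);r=np.hypot(*v[:2]);p=v[:2]/max(r,1e-9)*np.arctan2(r,v[2])
    else:
        c=R.from_rotvec(im["rotation"]).as_matrix().T@(np.array(P)-im["origin"]);p=np.array([c[0],-c[1]])/-c[2]
    K=im["camera_matrix"];return p*[K[0,0],K[1,1]]+[K[0,2],K[1,2]]
def plane(im,uv,z,s=None):
    o,d=ray(im,uv,s);return o+d*(z-o[2])/d[2]
def meet(rs):
    """least-squares point of rays and the residual"""
    A=[np.eye(3)-np.outer(d,d) for o,d in rs];P=np.linalg.solve(sum(A),sum(a@o for a,(o,d) in zip(A,rs)))
    return P,[np.linalg.norm(a@(P-o)) for a,(o,d) in zip(A,rs)]
def totool(s,v): return R.from_rotvec(s["ee_rot"]).as_matrix().T@np.array(v)
E
python3 - <<'E'
from h import *
d=pickle.load(open("d0.pkl","rb"));t=d["top"]
np.set_printoptions(precision=4,suppress=True)
for n,uv,z in(("bush",(214,237),.06),("rod top",(207,204),.175),("lens",(307,192),.008),("hend",(316,222),.016)):print(n,plane(t,uv,z))
from plant import arm, eyes, sensors, hand_in
s=sensors.sense()
print(R.from_rotvec(s["ee_rot"]).as_matrix())
w=eyes.get_image("wrist");print(w["camera_matrix"],w["T_tool_cam"])
c=cv2.resize(t["image"][170:260,190:340],None,fx=5,fy=5,interpolation=cv2.INTER_CUBIC);cv2.imwrite("pics/topc.png",c)
E
```

```text
bush [0.4782 0.1554 0.06  ]
rod top [0.5888 0.1685 0.175 ]
lens [ 0.638  -0.1612  0.008 ]
hend [ 0.5342 -0.1932  0.016 ]
[[-0.9484  0.3172 -0.0006]
 [ 0.3172  0.9484 -0.0015]
 [ 0.0001 -0.0016 -1.    ]]
[[297.3186   0.     260.248 ]
 [  0.     297.3186 191.6639]
 [  0.       0.       1.    ]] [[-0.0006  0.9476  0.3195  0.0829]
 [ 1.      0.0006 -0.0001 -0.0003]
 [-0.0003  0.3195 -0.9476 -0.1617]
 [ 0.      0.      0.      1.    ]]
```

View pics/topc.png

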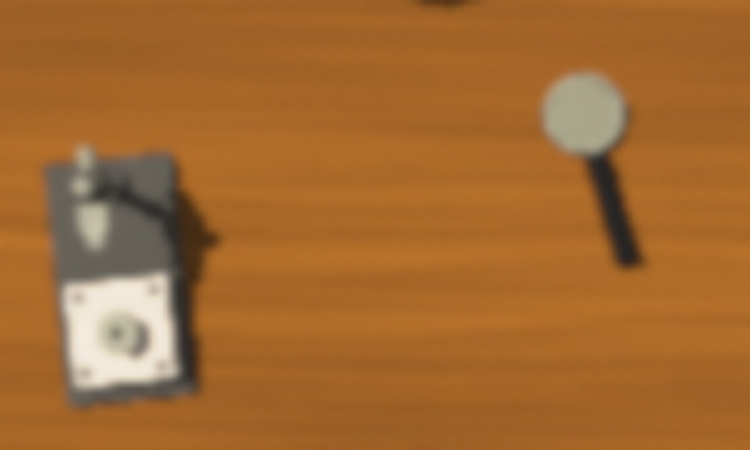

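The crop shows the bush bore at crop (121,335), i.e. pixel (214.2,237), the pointer tip at crop (96,247), the lens at crop (584,114), and the handle end at crop (628,262). Moving above the bush with the fingers closed and the tool x-axis turned toward the robot.

```bash
python3 nudge.py '0 -.034 -.023 0 -.04;0 -.067 -.046 0 -.08;0 -.101 -.069 0 -.12;0 -.135 -.092 0 -.16;0 -.168 -.115 0 -.2;0 -.202 -.138 0 -.24;0 -.236 -.161 0 -.28;0 -.27 -.184 0 -.32;0 -.303 -.207 0 -.36;0 -.337 -.23 0 -.4;0 -.37 -.253 0 -.44;0 -.404 -.276 0 -.44'
python3 nudge.py '0 0 0 0 0;0 0 0 0 0;0 0 0 0 0;0 0 0 0 0'
python3 - <<'E'
from h import *
from plant import arm, eyes, sensors, hand_in
s=sensors.sense();w=eyes.get_image("wrist");cv2.imwrite("pics/w1.png",w["image"])
pickle.dump((s,w),open("w1.pkl","wb"));print(R.from_rotvec(s["ee_rot"]).as_matrix().round(4),s["qd"].round(3),s["joint_pos"].round(2))
print(proj(w,[.478,.155,.06],s))
E
```

```text
t: 1.15
eef_pos: [0.4785, 0.1535, 0.2122]
ee_rot: [0.186, -3.136, -0.0]
ft_force: [0.2, -0.6, -0.0]
finger_gap: -0.0
gripper_force: 0.0
t: 1.48
eef_pos: [0.4771, 0.1563, 0.2121]
ee_rot: [0.186, -3.135, -0.001]
ft_force: [0.5, 1.3, -1.2]
finger_gap: -0.0001
gripper_force: 0.0
[[-9.930e-01 -1.182e-01 -7.000e-04]
 [-1.182e-01  9.930e-01  3.000e-04]
 [ 7.000e-04  4.000e-04 -1.000e+00]] [ 0.012 -0.005 -0.001 -0.002 -0.001 -0.004] [ 0.29  0.21  1.72  0.    1.21 -1.4 ]
[258.83141239 172.47140334]
```

View pics/w1.png

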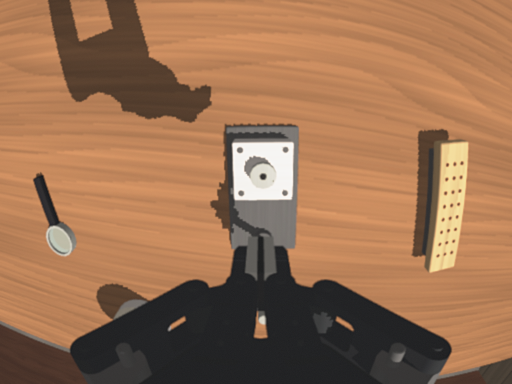

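The wrist view is clear: the bush's dark bore is at (263,176), the white block spans 232–294 × 140–200, the loupe is on the left (handle end (40,177), lens (60,238)), and the closed fingers are at (260,250).

Run:
```python
from h import *
np.set_printoptions(precision=4,suppress=True)
s,w=pickle.load(open("w1.pkl","rb"));im=w["image"];g=cv2.cvtColor(im,6)
m=(im.min(2)>205).astype(np.uint8);m[:120]=0;m[210:]=0;m[:,:220]=0;m[:,310:]=0
c=max(cv2.findContours(m,0,2)[0],key=cv2.contourArea)
r=cv2.boxPoints(cv2.minAreaRect(cv2.convexHull(c)))
P=np.array([plane(w,p,.04,s)[:2] for p in r]);print("block",r,P,P.mean(0),np.linalg.norm(P[0]-P[1]),np.linalg.norm(P[1]-P[2]))
e=P-np.roll(P,1,0);print("yaws",np.arctan2(e[:,1],e[:,0]))
sub=g[168:185,254:273];k=(sub<110);y,x=np.nonzero(k);print(sub.min(),k.sum())
wt=np.clip(130.-sub,0,None);yy,xx=np.mgrid[:sub.shape[0],:sub.shape[1]];b=(254+(wt*xx).sum()/wt.sum(),168+(wt*yy).sum()/wt.sum());print("bore",b,plane(w,b,.06,s),s["eef_pos"])
d=pickle.load(open("d0.pkl","rb"))
print("2view",meet([ray(w,b,s),ray(d["top"],(214.2,237),None)]))
```

```text
block [[233. 143.]
 [292. 143.]
 [292. 199.]
 [233. 199.]] [[0.4522 0.1224]
 [0.4443 0.1889]
 [0.5112 0.1989]
 [0.5195 0.1286]] [0.4818 0.1597] 0.06702079890507469 0.0676728312227727
yaws [-3.049   1.6894  0.1474 -1.4534]
48 26
bore (np.float64(262.6151515151515), np.float64(176.18363636363637)) [0.4817 0.1596 0.06  ] [0.4771 0.1563 0.2121]
2view (array([0.4791, 0.1567, 0.0676]), [np.float64(0.002667532255940166), np.float64(0.0026675322559401105)])
```

```bash
python3 nudge.py '0 -.005 .003 .03 0;0 -.005 .003 .06 0;0 -.005 .003 .09 0;0 -.005 .003 .115 0;0 -.005 .003 .122 0;0 -.005 .003 .126 0;0 -.005 .003 .13 0;0 -.005 .003 .134 0;0 -.005 .003 .137 0;0 -.005 .003 .14 0;0 -.005 .003 .142 0;0 -.005 .003 .143 0'
```

```text
t: 2.53
eef_pos: [0.4827, 0.159, 0.0693]
ee_rot: [-0.184, 3.136, 0.0]
ft_force: [0.1, 0.7, -0.4]
finger_gap: -0.0
gripper_force: 0.0
```

```bash
python3 nudge.py '0 0 0 .0005 0;0 0 0 .001 0;0 0 0 .0015 0;0 0 0 .002 0;0 0 0 .002 0'; python3 nudge.py '0 0 0 .001 0;0 0 0 .002 0;0 0 0 .002 0;0 0 0 .002 0'
```

```text
t: 2.95
eef_pos: [0.4826, 0.159, 0.0672]
ee_rot: [-0.184, 3.136, 0.0]
ft_force: [0.8, 0.0, -0.5]
finger_gap: -0.0
gripper_force: 0.0
t: 3.28
eef_pos: [0.4826, 0.159, 0.0651]
ee_rot: [0.184, -3.136, -0.0]
ft_force: [0.2, -0.1, -0.5]
finger_gap: -0.0001
gripper_force: 0.0
```

Run:
```python
from h import *
from plant import arm, eyes, sensors, hand_in
print(arm.finger_overhang)
s=sensors.sense();w=eyes.get_image("wrist");i=w["image"][100:330,150:370]
a=eyes.get_image("scene");j=a["image"][120:200,230:320]
print(s["eef_pos"],proj(w,[.4817,.1597,.05],s),proj(a,[.4817,.1597,.05]),proj(a,s["eef_pos"]))
cv2.imwrite("pics/c2.png",np.hstack([cv2.resize(i,(400,418),interpolation=2),cv2.resize(j,(400,418),interpolation=2)]))
```

```text
0.019
[0.48256179 0.15897305 0.06512834] [261.50386765 224.27725513] [264.02295118 154.2409649 ] [264.01375595 151.04705459]
```

View pics/c2.png

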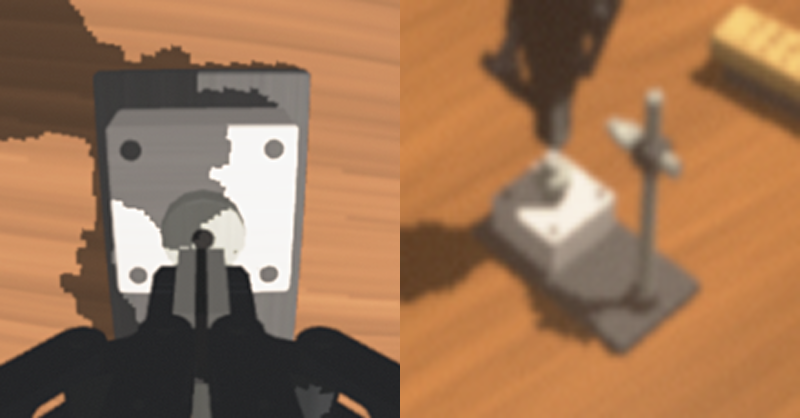

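The wrist part of the picture shows the bore at crop (203,238), still visible in front of the fingertips. The scene part shows the fingers just above or at the bush head. Next I'll compute the head's height.

Run:
```python
from h import *
from plant import arm, eyes, sensors, hand_in
s=sensors.sense();w=eyes.get_image("wrist");pickle.dump((s,w),open("w2.pkl","wb"))
g=cv2.cvtColor(w["image"],6)[222:236,254:270].astype(float)
print(g.astype(int))
for z in(.046,.05,.055,.058,.062):print(z,proj(w,[.4817,.1597,z],s),proj(w,[.4817-.015,.1597,z],s))
# where TCP axis points appear
for k in(0,.01,.019):print(k,proj(w,s["eef_pos"]-[0,0,k],s))
```

```text
[[107 107 107 107 106 106 119 138 147 177 222 232 231 229 228 228]
 [107 107 107 106 105 113 162 217 227 226 230 230 228 228 227 228]
 [107 107 107 107 106 115 165 226 234 232 232 230 229 227 227 228]
 [107 108 107 106 101  98 122 167 191 204 224 228 231 228 227 228]
 [108 108 107  95  74  58  64  88 102 113 142 187 224 230 229 228]
 [109 107  96  73  44  33  40  55  56  55  68 112 176 223 229 229]
 [107 100  74  46  31  36  47  58  60  58  54  66 120 191 228 230]
 [108  93  55  32  33  42  57  61  62  61  57  56  85 158 221 230]
 [103  82  46  31  37  46  59  61  62  62  60  56  66 122 195 227]
 [ 99  73  43  39  42  49  58  62  61  61  62  59  65 119 190 227]
 [100  78  54  55  58  59  61  61  61  62  61  57  72 134 204 229]
 [105 100  90  68  59  60  61  62  63  61  59  58  82 149 213 229]
 [111 131 147 102  62  58  61  63  62  59  58  74 122 186 226 230]
 [136 157 190 146  83  59  58  60  60  59  74 113 172 217 227 227]]
0.046 [261.43179319 221.63562692] [264.15544814 200.71493252]
0.05 [261.4585004  224.15708979] [264.23750079 202.9046115 ]
0.055 [261.49325213 227.44394284] [264.34454563 205.76643817]
0.058 [261.51486949 229.49191695] [264.41129418 207.55394525]
0.062 [261.54463228 232.3158388 ] [264.50339997 210.02430996]
0 [260.2634482  235.85658441]
0.01 [260.25175245 228.73652754]
0.019 [260.24214815 222.87971335]
```

```bash
for i in 1 2; do python3 nudge.py '0 0 0 .001 0;0 0 0 .002 0;0 0 0 .003 0;0 0 0 .003 0' | egrep 'eef|ft'; done
```

```text
eef_pos: [0.4824, 0.1589, 0.0619]
ft_force: [-0.4, -0.3, -0.4]
eef_pos: [0.4825, 0.1589, 0.059]
ft_force: [-0.9, 0.1, 0.3]
```

```bash
python3 nudge.py '0 0 0 .001 0;0 0 0 .002 0;0 0 0 .003 0;0 0 0 .004 0;0 0 0 .004 0' | egrep 'eef|ft'
python3 - <<'E'
from h import *
from plant import arm, eyes, sensors, hand_in
s=sensors.sense();w=eyes.get_image("wrist");i=w["image"][180:290,200:320]
a=eyes.get_image("scene");j=a["image"][125:185,240:305]
cv2.imwrite("pics/c3.png",np.hstack([cv2.resize(i,(440,403),interpolation=2),cv2.resize(j,(437*1,403),interpolation=2)])[:, :800])
E
```

```text
eef_pos: [0.4824, 0.1589, 0.055]
ft_force: [0.0, 0.2, -0.4]
```

View pics/c3.png

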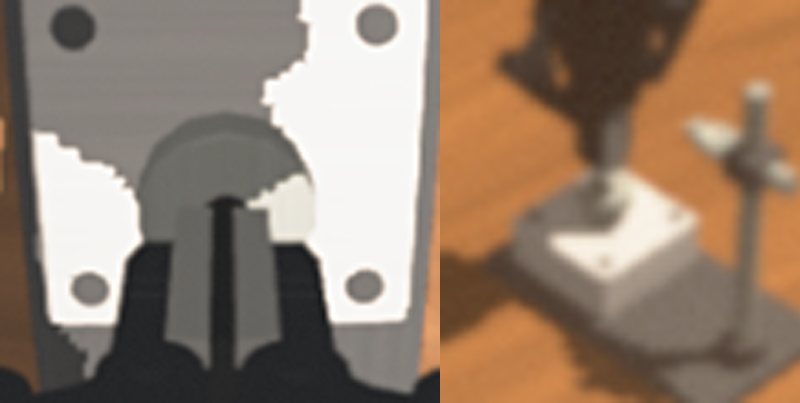

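```bash
python3 nudge.py '0 0 0 .001 0;0 0 0 .002 0;0 0 0 .003 0;0 0 0 .003 0' | egrep 'eef|ft'
python3 - <<'E'
from h import *
from plant import arm, eyes, sensors, hand_in
s=sensors.sense();w=eyes.get_image("wrist");print(s["tau"].round(2), s["eef_pos"])
for x in(0,.006,.011):
  for k in(-.01,-.005,0,.005,.01): 
    P=s["eef_pos"]+R.from_rotvec(s["ee_rot"]).as_matrix()@[x,0,k];print(x,k,proj(w,P,s).round(1))
g=cv2.cvtColor(w["image"],6);print(g[205:246,262])
E
```

```text
eef_pos: [0.4825, 0.1589, 0.052]
ft_force: [0.6, 0.1, 0.1]
[-0.000e+00 -3.874e+01 -1.752e+01  0.000e+00 -3.000e-02 -0.000e+00] [0.48245654 0.15894777 0.05197574]
0 -0.01 [260.3 243.7]
0 -0.005 [260.3 239.7]
0 0 [260.3 235.9]
0 0.005 [260.3 232.2]
0 0.01 [260.3 228.7]
0.006 -0.01 [260.3 234.5]
0.006 -0.005 [260.3 230.6]
0.006 0 [260.3 227. ]
0.006 0.005 [260.3 223.5]
0.006 0.01 [260.2 220.2]
0.011 -0.01 [260.3 226.6]
0.011 -0.005 [260.3 222.9]
0.011 0 [260.3 219.4]
0.011 0.005 [260.2 216.1]
0.011 0.01 [260.2 212.9]
[133 132 133 133 133 135 133 116 102  98  99  99 100 109 113 110 108 108
 107 108 109 108 106 107 108 107 107 107 107 104  85  49  37  40  38  38
  38  37  38  37  38]
```

Run:
```python
from h import *
from plant import arm, eyes, sensors, hand_in
s=sensors.sense();M=R.from_rotvec(s["ee_rot"]).as_matrix();w=eyes.get_image("wrist")
g=cv2.cvtColor(w["image"],6)
s2,w2=pickle.load(open("w2.pkl","rb"));g2=cv2.cvtColor(w2["image"],6);print("before",g2[200:226,264])
for S,W in((s2,w2),(s,w)):
  for z in(.04,.05,.056,.060):
    c=np.array([.4817,.1597,z]);print(S["eef_pos"][2].round(4),z,"edge",proj(W,c+M@[.015,0,0],S).round(1),"bore",proj(W,c,S).round(1))
```

```text
before [131 132 133 132 118 102  98  98  99 105 111 110 107 107 107 106 107 107
 106 103 118 174 222 230 232 224]
0.0652 0.04 edge [261.4 197.4] bore [261.4 218. ]
0.0652 0.05 edge [261.5 202.8] bore [261.5 224.2]
0.0652 0.056 edge [261.5 206.2] bore [261.5 228.1]
0.0652 0.06 edge [261.6 208.6] bore [261.5 230.9]
0.0521 0.04 edge [261.6 204.6] bore [261.6 226.3]
0.0521 0.05 edge [261.7 210.7] bore [261.6 233.2]
0.0521 0.056 edge [261.7 214.7] bore [261.7 237.7]
0.0521 0.06 edge [261.8 217.4] bore [261.7 240.9]
```

```bash
python3 nudge.py '0 0 0 .001 0;0 0 0 .002 0;0 0 0 .003 0;0 0 0 .003 0' | egrep 'eef|ft'; python3 nudge.py '0 0 0 .001 0;0 0 0 .002 0;0 0 0 .003 0;0 0 0 .003 0' | egrep 'eef|ft'
```

```text
eef_pos: [0.4824, 0.1589, 0.049]
ft_force: [0.5, 0.3, -0.2]
eef_pos: [0.4825, 0.159, 0.046]
ft_force: [1.0, 0.1, 0.2]
```

```bash
python3 nudge.py '0 0 0 .001 0;0 0 0 .002 0;0 0 0 .003 0;0 0 0 .003 0' | egrep 'eef|ft'
python3 - <<'E'
from h import *
from plant import arm, eyes, sensors, hand_in
s=sensors.sense();M=R.from_rotvec(s["ee_rot"]).as_matrix();w=eyes.get_image("wrist");pickle.dump((s,w),open("w3.pkl","wb"))
g=cv2.cvtColor(w["image"],6);print(g[205:246,262])
for z in(.04,.05,.056,.061):
    c=np.array([.4817,.1597,z]);print(z,"edge",proj(w,c+M@[.015,0,0],s).round(1))
a=eyes.get_image("scene");j=a["image"][120:190,235:310];i=w["image"][180:290,200:320]
cv2.imwrite("pics/c4.png",np.hstack([cv2.resize(i,(400,367),interpolation=2),cv2.resize(j,(393,367),interpolation=2)]))
E
```

```text
eef_pos: [0.4824, 0.1589, 0.043]
ft_force: [0.5, -0.6, -1.0]
[134 134 132 133 134 134 134 132 134 134 135 136 133 116 102  99 100 100
  99 104 112 113 109 108 107 108 108 109 108 108 104  85  50  37  37  38
  38  39  39  37  39]
0.04 edge [261.6 210.3]
0.05 edge [261.7 216.9]
0.056 edge [261.8 221.3]
0.061 edge [261.8 225.2]
```

View pics/c4.png

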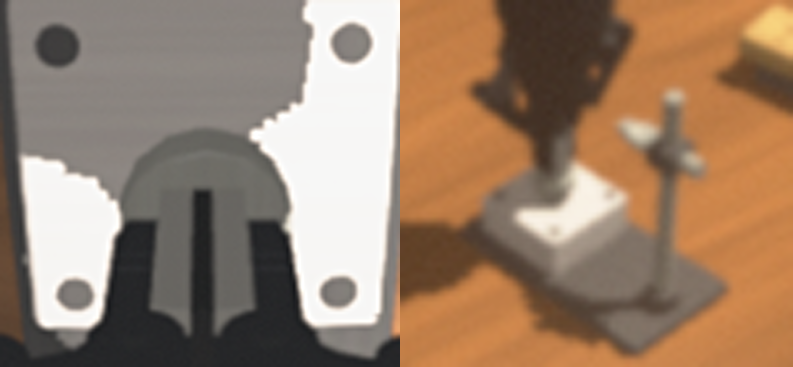

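The crop shows the fingertips (200,188) over the head; the bush has barely moved and there is still a small gap. Continuing down.

```bash
python3 nudge.py '0 0 0 .001 0;0 0 0 .002 0;0 0 0 .003 0;0 0 0 .003 0' | egrep 'eef|ft'; python3 nudge.py '0 0 0 .001 0;0 0 0 .002 0;0 0 0 .003 0;0 0 0 .003 0' | egrep 'eef|ft'
python3 - <<'E'
from h import *
from plant import arm, eyes, sensors, hand_in
s=sensors.sense();M=R.from_rotvec(s["ee_rot"]).as_matrix();w=eyes.get_image("wrist")
g=cv2.cvtColor(w["image"],6);print(g[212:246,262])
for z in(.04,.05,.056,.061):
    c=np.array([.4817,.1597,z]);print(z,"edge",proj(w,c+M@[.015,0,0],s).round(1))
E
```

```text
eef_pos: [0.4827, 0.159, 0.0406]
ft_force: [-0.7, -0.2, 4.0]
eef_pos: [0.4827, 0.159, 0.038]
ft_force: [-1.9, -0.2, 7.3]
[134 135 134 133 134 135 134 121 104 100 101 101 100 103 111 114 111 109
 108 110 110 109 109 105  85  51  38  39  38  38  39  38  38  38]
0.04 edge [261.6 213.1]
0.05 edge [261.7 220.1]
0.056 edge [261.8 224.7]
0.061 edge [261.8 228.8]
```

```bash
python3 nudge.py '0 0 0 .001 0;0 0 0 .002 0;0 0 0 .003 0;0 0 0 .004 0;0 0 0 .004 0' | egrep 'eef|ft'; python3 nudge.py '0 0 0 .001 0;0 0 0 .002 0;0 0 0 .003 0;0 0 0 .004 0;0 0 0 .004 0' | egrep 'eef|ft'
```

```text
eef_pos: [0.4827, 0.159, 0.034]
ft_force: [-2.2, -0.7, 7.2]
eef_pos: [0.4827, 0.159, 0.0308]
ft_force: [-4.4, -1.7, 13.8]
```

```bash
python3 nudge.py '0 0 0 .0005 0;0 0 0 .001 0;0 0 0 .001 0;0 0 0 .001 0' | egrep 'eef|ft'
python3 - <<'E'
from h import *
from plant import arm, eyes, sensors, hand_in
s=sensors.sense();M=R.from_rotvec(s["ee_rot"]).as_matrix();w=eyes.get_image("wrist")
g=cv2.cvtColor(w["image"],6);print(g[212:246,262])
for z in(.04,.05,.056,.061):
    c=np.array([.4817,.1597,z]);print(z,"edge",proj(w,c+M@[.015,0,0],s).round(1))
E
```

```text
eef_pos: [0.4828, 0.1591, 0.0308]
ft_force: [-5.5, -2.5, 22.6]
[135 135 135 134 134 135 133 120 104 100 102 101 101 103 112 114 111 109
 110 110 110 111 111 106  86  52  38  38  37  39  39  38  38  38]
0.04 edge [261.6 217.9]
0.05 edge [261.7 225.6]
0.056 edge [261.8 230.6]
0.061 edge [261.9 235. ]
```

The hard stop is reached (22.6 N, with the rim edge matching z ≈ 0.050): the bush is home. The contact also shows the closed fingertips really sit about 19 mm behind the reported TCP. Next I retreat up and sideways and view the pointer from two places.

```bash
python3 nudge.py '0 0 0 -.005 0;0 0 0 -.04 0;0 0 0 -.08 0;0 0 0 -.12 0;0 0 0 -.16 0;0 0 -.03 -.17 0;0 0 -.06 -.17 0;0 0 -.09 -.16 0;0 0 -.1 -.13 0;0 0 -.1 -.1 0;0 0 -.1 -.1 0;0 0 -.1 -.1 0' | egrep 'eef|ft'
python3 - <<'E'
from h import *
from plant import arm, eyes, sensors, hand_in
s=sensors.sense();w=eyes.get_image("wrist");pickle.dump((s,w),open("p1.pkl","wb"))
cv2.imwrite("pics/p1.png",w["image"]);print(s["qd"].round(3));print(proj(w,[.541,.167,.115],s))
E
python3 nudge.py '.085 0 -.03 0 0;.085 0 -.06 0 0;.085 0 -.08 0 0;.085 0 -.08 0 0;.085 0 -.08 0 0;.085 0 -.08 0 0' | egrep 'eef|gap'
python3 - <<'E'
from h import *
from plant import arm, eyes, sensors, hand_in
s=sensors.sense();w=eyes.get_image("wrist");pickle.dump((s,w),open("p2.pkl","wb"));print(proj(w,[.541,.167,.115],s))
a=pickle.load(open("p1.pkl","rb"))[1]["image"]
b=w["image"];cv2.imwrite("pics/p12.png",np.vstack([cv2.resize(a[150:384,256:],(500,300)),cv2.resize(b[150:384,256:],(500,300))]))
cv2.imwrite("pics/p2.png",b)
E
```

```text
eef_pos: [0.4933, 0.0595, 0.1273]
ft_force: [0.6, 0.1, 1.0]
[ 0.013 -0.032 -0.062  0.     0.001  0.001]
[388.6080971  292.78405848]
eef_pos: [0.5044, -0.019, 0.1294]
finger_gap: 0.072
[464.27155579 278.96519266]
```

View pics/p12.png

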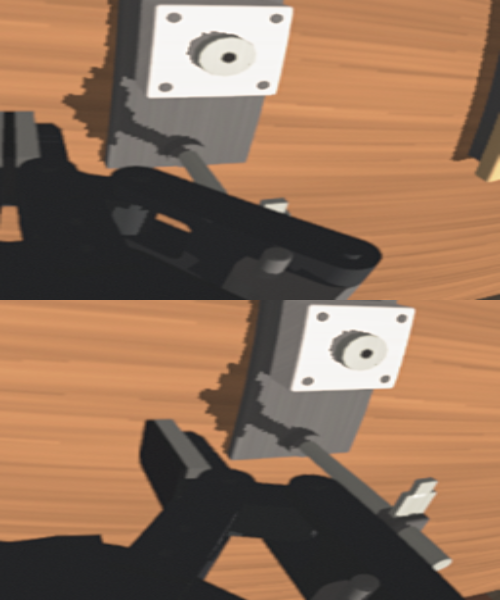

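In p12 the pointer's tip edge shows at about crop (275,203) in the upper view and (427,482) in the lower, that is pixels (397,308) and (475,292), and the bush head sits on the block. Triangulating.

Run:
```python
from h import *
np.set_printoptions(precision=4,suppress=True)
s1,w1=pickle.load(open("p1.pkl","rb"));s2,w2=pickle.load(open("p2.pkl","rb"));d=pickle.load(open("d0.pkl","rb"))
g1=cv2.cvtColor(w1["image"],6);g2=cv2.cvtColor(w2["image"],6)
print(g1[300:318,386:408]);print(g2[286:306:1,456:484])
def bore(g,c):
    sub=g[c[1]-8:c[1]+9,c[0]-8:c[0]+9].astype(float);wt=np.clip(130-sub,0,None);y,x=np.mgrid[:17,:17];return(c[0]-8+(wt*x).sum()/wt.sum(),c[1]-8+(wt*y).sum()/wt.sum())
b1=bore(g1,(373,195));b2=bore(g2,(444,191));print(b1,b2,plane(w1,b1,.05,s1),plane(w2,b2,.05,s2),meet([ray(w1,b1,s1),ray(w2,b2,s2)]))
r1=ray(w1,(396.8,308.3),s1);r2=ray(w2,(474.6,292),s2)
print(meet([r1,r2]))
rt=ray(d["top"],(209.2,219.4));print(meet([r2,rt]),meet([r1,r2,rt]))
```

```text
[[144 144 145 144 144 144 143 143 143 143 144 144 144 144 142 142 142 142
  143 142 142 141]
 [139 140 140 140 140 140 140 139 139 139 140 140 139 140 139 139 139 139
  139 139 139 138]
 [138 138 139 138 139 139 138 139 139 138 139 138 138 137 137 137 137 138
  137 137 138 137]
 [140 140 140 142 141 141 142 141 141 140 139 138 135 133 131 134 139 140
  140 140 140 141]
 [144 144 144 142 141 139 140 139 137 133 126 120 117 111 108 117 137 143
  144 143 143 143]
 [147 148 146 136 124 118 112 107 104 101  98  96  96  94  90 102 129 144
  147 147 147 145]
 [149 150 144 117  99  94  92  89  87  87  87  88  88  87  85  89 108 134
  146 147 147 147]
 [142 146 139 105  87  89  88  87  86  87  90  93  97 100 102 105 115 135
  143 144 144 144]
 [111 129 127  98  85  91 102 106 109 116 128 138 147 157 163 167 170 158
  147 144 144 145]
 [ 61  80  92  83  84 111 158 170 174 181 191 199 206 215 216 216 206 171
  148 147 148 147]
 [ 33  41  53  58  76 133 201 219 217 218 219 218 219 221 220 220 207 165
  148 148 148 149]
 [ 33  34  35  37  54 110 173 206 218 221 220 218 218 219 218 215 195 158
  1
[... 2838 characters left out ...]
3 219 216 214 213 214 216 215 213
  215 219 211 167 143 144 145 146 145 145]]
(np.float64(372.7579399141631), np.float64(194.506008583691)) (np.float64(443.25), np.float64(191.48267326732673)) [0.4818 0.1596 0.05  ] [0.4818 0.1597 0.05  ] (array([0.4817, 0.1594, 0.0503]), [np.float64(4.070873138676775e-05), np.float64(4.0708731386711886e-05)])
(array([0.5425, 0.1676, 0.1331]), [np.float64(0.00014547782679717836), np.float64(0.00014547782679731708)])
(array([0.5399, 0.1644, 0.1362]), [np.float64(0.0006263659457922803), np.float64(0.000626365945792251)]) (array([0.5398, 0.1646, 0.1362]), [np.float64(0.0005092174849161834), np.float64(0.0008533927861609713), np.float64(0.00044126485522027266)])
```

Run:
```python
from h import *
np.set_printoptions(precision=4,suppress=True)
s1,w1=pickle.load(open("p1.pkl","rb"));s2,w2=pickle.load(open("p2.pkl","rb"))
for n,a,b in(("TL",(391.3,309),(470.7,292.8)),("TR",(402.8,308),(478.9,291.2)),("BL",(389,305),(467.7,289.2)),("BR",(401.2,303.8),(477,287.8))):
    print(n,*meet([ray(w1,a,s1),ray(w2,b,s2)]))
u=np.array([np.cos(.13),np.sin(.13)]);print("expected tip",np.array([.4818,.1597])+.06*u)
from plant import arm, eyes, sensors, hand_in
s=sensors.sense();M=R.from_rotvec(s["ee_rot"]).as_matrix()
w=eyes.get_image("wrist");cv2.imwrite("pics/l0.png",w["image"]);print(s["t"],s["eef_pos"],proj(w,[.638,-.161,.008],s),proj(w,[.534,-.193,.008],s))
```

```text
TL [0.5431 0.163  0.1331] [np.float64(0.00014622044618253275), np.float64(0.0001462204461825309)]
TR [0.5419 0.1726 0.1335] [np.float64(1.5041556908177736e-06), np.float64(1.5041556907312706e-06)]
BL [0.543  0.1629 0.1281] [np.float64(2.4512630739570892e-05), np.float64(2.4512630739573965e-05)]
BR [0.5408 0.1723 0.1298] [np.float64(4.7995256487733115e-05), np.float64(4.7995256487818245e-05)]
expected tip [0.5413 0.1675]
9.6833 [ 0.5041 -0.0187  0.1291] [131.7912 271.8967] [100.7978 188.7428]
```

The pointer is consistent (10 × 5 mm end, tip at (0.542,0.168), mid-height 0.131). Next, the loupe: hover over the handle.

```bash
python3 nudge.py '.06 -.01 -.034 0 -.04;.06 -.02 -.068 0 -.08;.06 -.03 -.102 0 -.12;.06 -.04 -.136 0 -.16;.06 -.05 -.168 0 -.18;.06 -.05 -.168 0 -.18;.06 -.05 -.168 0 -.18;.06 -.05 -.168 0 -.18' | egrep 'eef|gap'
python3 - <<'E'
from h import *
from plant import arm, eyes, sensors, hand_in
np.set_printoptions(precision=4,suppress=True)
s=sensors.sense();w=eyes.get_image("wrist");pickle.dump((s,w),open("l1.pkl","wb"))
im=w["image"];cv2.imwrite("pics/l1.png",im);print(s["qd"].round(3),s["ee_rot"])
# dark handle mask against the orange bench
m=(im.max(2)<70).astype(np.uint8)
for c in cv2.findContours(m,0,2)[0]:
    if cv2.contourArea(c)>200: print(cv2.contourArea(c),cv2.minAreaRect(c),cv2.boundingRect(c))
E
```

```text
eef_pos: [0.5727, -0.1796, 0.1279]
finger_gap: 0.0598
[ 0.014 -0.012  0.015 -0.002 -0.005 -0.001] [ 0.4658 -3.106  -0.0018]
29335.5 ((259.5, 312.0), (142.0, 455.0), 90.0) (32, 241, 456, 143)
963.5 ((499.26251220703125, 211.6651611328125), (28.79039192199707, 123.3681869506836), 19.653825759887695) (466, 149, 46, 118)
1140.0 ((260.1441345214844, 179.5482177734375), (83.2835922241211, 15.760917663574219), 88.51213073730469) (253, 138, 17, 84)
1291.0 ((81.79093933105469, 46.93084716796875), (52.75146484375, 46.770572662353516), 23.498567581176758) (59, 19, 56, 59)
```

View pics/l1.png

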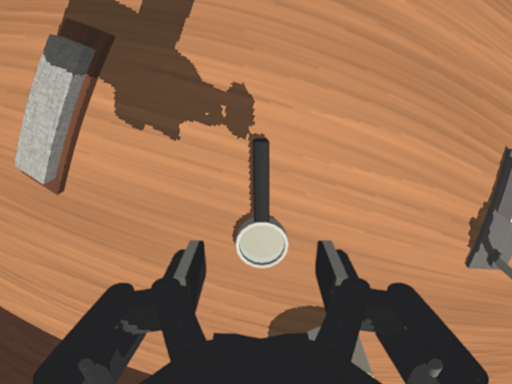

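l1 shows the handle spanning (260,138)–(262,222), well aligned with the tool, and the lens centre at about (262,243).

Run:
```python
from h import *
np.set_printoptions(precision=4,suppress=True)
s,w=pickle.load(open("l1.pkl","rb"));im=w["image"];M=R.from_rotvec(s["ee_rot"]).as_matrix()
hsv=cv2.cvtColor(im,40);m=((hsv[...,1]<70)&(hsv[...,2]>120)).astype(np.uint8);m[:205]=0;m[275:]=0;m[:,:225]=0;m[:,:225]=0;m[:,300:]=0
c=max(cv2.findContours(m,0,2)[0],key=cv2.contourArea);e=cv2.fitEllipse(cv2.convexHull(c));print("lens",e)
L=plane(w,e[0],.016,s);print(L, "dia",[np.linalg.norm(plane(w,(e[0][0]-e[1][0]/2*k,e[0][1]),.016,s)-plane(w,(e[0][0]+e[1][0]/2*k,e[0][1]),.016,s)) for k in (1,e[1][1]/e[1][0])])
dk=(im.max(2)<70)
for r in(145,160,175,190,205):
    x=np.nonzero(dk[r,245:280])[0]+245;a,b=plane(w,(x[0]-.5,r),.016,s),plane(w,(x[-1]+.5,r),.016,s);print(r,x[0],x[-1],(a+b)/2,np.linalg.norm(a-b))
print("end z0",plane(w,(260.5,138),0,s),"end z16",plane(w,(260.5,142),.016,s))
print(im[134:150,260].max(1))
```

```text
lens ((261.5727844238281, 244.27833557128906), (46.22782897949219, 53.086639404296875), 88.50914001464844)
[ 0.6365 -0.1582  0.016 ] dia [np.float64(0.04838689118599447), np.float64(0.055604724371496994)]
145 253 267 [ 0.5378 -0.1902  0.016 ] 0.013948623113826886
160 253 267 [ 0.5515 -0.186   0.016 ] 0.014118258734104015
175 253 267 [ 0.5655 -0.1817  0.016 ] 0.01431601765911748
190 253 267 [ 0.5799 -0.1773  0.016 ] 0.014544029231609744
205 253 267 [ 0.5948 -0.1727  0.016 ] 0.014804914445393686
end z0 [ 0.5335 -0.1909  0.    ] end z16 [ 0.5349 -0.1906  0.016 ]
[156 110  93  86  62  33  35  41  49  55  57  56  57  58  57  56]
```

The tool is already centred over the grip point (0.573,-0.179) with yaw error ≈ 0. Descending with the force watched.

```bash
python3 nudge.py '.05 0 0 .035 0;.05 0 0 .07 0;.05 0 0 .09 0;.05 0 0 .1 0;.05 0 0 .105 0;.05 0 0 .11 0;.05 0 0 .11 0' | egrep 'eef|gap|ft'; python3 nudge.py '.05 0 0 .005 0;.05 0 0 .01 0;.05 0 0 .015 0;.05 0 0 .018 0;.05 0 0 .018 0' | egrep 'eef|gap|ft'
python3 - <<'E'
from h import *
from plant import arm, eyes, sensors, hand_in
s=sensors.sense();w=eyes.get_image("wrist");a=eyes.get_image("scene")
i=w["image"][130:330,140:380];j=a["image"][195:255,160:235]
print(proj(a,s["eef_pos"]))
cv2.imwrite("pics/l2.png",np.hstack([cv2.resize(i,(400,333),interpolation=2),cv2.resize(j,(400,333),interpolation=2)]))
E
```

```text
eef_pos: [0.5734, -0.1804, 0.0186]
ft_force: [-0.7, 0.5, -0.1]
finger_gap: 0.0503
eef_pos: [0.5724, -0.1807, -0.0005]
ft_force: [0.3, -0.6, 0.2]
finger_gap: 0.0499
[193.17173009 224.95107012]
```

View pics/l2.png

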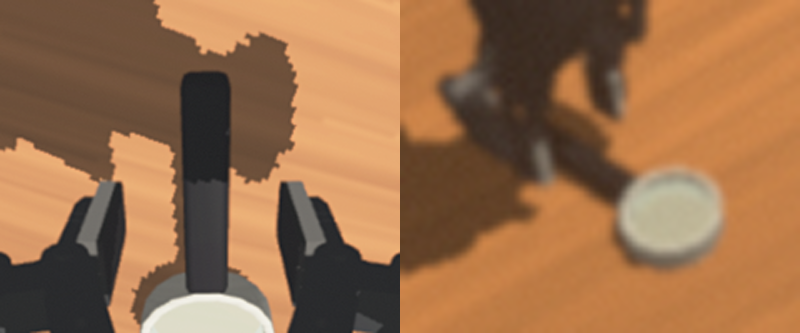

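l2 shows the handle centred between the open fingers (tips at crop (112,185) and (290,185)), with the tips still about 20 mm above the bench. Going down another 14 mm and closing.

```bash
python3 nudge.py '.05 0 .0008 .004 0;.05 0 .0008 .008 0;.05 0 .0008 .012 0;.05 0 .0008 .014 0;.05 0 .0008 .014 0' | egrep 'eef|gap|ft'; python3 nudge.py '0 0 0 0 0;0 0 0 0 0;0 0 0 0 0;0 0 0 0 0;0 0 0 0 0;0 0 0 0 0;0 0 0 0 0;0 0 0 0 0'
```

```text
eef_pos: [0.5722, -0.1798, -0.0146]
ft_force: [0.7, 0.7, 0.5]
finger_gap: 0.05
t: 12.63
eef_pos: [0.573, -0.1801, -0.0134]
ee_rot: [-0.465, 3.106, -0.0]
ft_force: [-0.0, 0.6, 4.4]
finger_gap: 0.014
gripper_force: 61.3
```

Gripped (61 N). Lifting, then checking how it's held.

```bash
python3 nudge.py '0 0 0 -.005 0;0 0 0 -.02 0;0 0 0 -.045 0;0 0 0 -.07 0;0 0 0 -.095 0;0 0 0 -.12 0;0 0 0 -.14 0;0 0 0 -.148 0;0 0 0 -.15 0;0 0 0 -.15 0;0 0 0 -.15 0'
python3 - <<'E'
from h import *
from plant import arm, eyes, sensors, hand_in
np.set_printoptions(precision=4,suppress=True)
s=sensors.sense();w=eyes.get_image("wrist");a=eyes.get_image("scene");pickle.dump((s,w,a),open("g1.pkl","wb"))
im=w["image"];M=R.from_rotvec(s["ee_rot"]).as_matrix()
print(proj(w,s["eef_pos"]+M@[-.068,0,-.0214],s),proj(a,s["eef_pos"]+M@[-.068,0,-.0214]))
j=a["image"];p=proj(a,s["eef_pos"]).astype(int);j=j[p[1]-50:p[1]+40,p[0]-50:p[0]+50]
cv2.imwrite("pics/g1.png",np.hstack([cv2.resize(im[130:330,150:370],(400,364),interpolation=2),cv2.resize(j,(400,364),interpolation=2)]))
E
```

```text
t: 13.55
eef_pos: [0.5717, -0.1797, 0.1345]
ee_rot: [0.465, -3.104, -0.002]
ft_force: [-0.6, 0.2, -1.5]
finger_gap: 0.0142
gripper_force: 60.6
[260.191  339.3034] [203.579  198.8378]
```

View pics/g1.png

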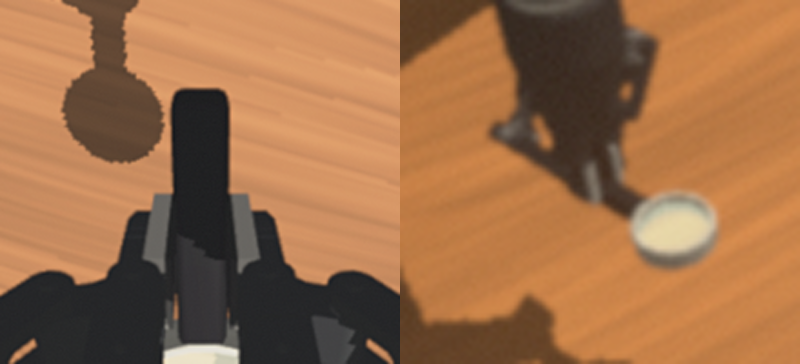

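Held firmly; g1 shows the handle square between the fingers and the lens ahead of them at crop (673,230). Checking tilt and lens position numerically from here.

```bash
cat > lens.py <<'E'
from h import *
np.set_printoptions(precision=4,suppress=True)
def blob(im,p,r,thr):
    hsv=cv2.cvtColor(im,40);m=((hsv[...,1]<thr)&(hsv[...,2]>130)).astype(np.uint8);k=np.zeros_like(m);cv2.circle(k,tuple(int(round(v)) for v in p),r,1,-1);m*=k
    cs=cv2.findContours(m,0,1)[0];c=max(cs,key=cv2.contourArea);return cv2.fitEllipse(cv2.convexHull(c)),cv2.boundingRect(c)
E
python3 - <<'E'
from lens import *
from plant import arm, eyes, sensors, hand_in
s=sensors.sense();w=eyes.get_image("wrist");a=eyes.get_image("scene");t=eyes.get_image("top");pickle.dump((s,w,a,t),open("g2.pkl","wb"))
M=R.from_rotvec(s["ee_rot"]).as_matrix();L=s["eef_pos"]+M@[-.068,0,-.0214];print("pred",L)
for n,c in(("scene",a),("top",t)):
    p=proj(c,L);print(n,p,*blob(c["image"],p,18,75))
im=w["image"]
print("end rows",[int(v) for v in im[170:190,260].max(1)])
print("lens col260",[int(v) for v in im[300:384,260].max(1)])
for x,z in((.0425,-.0294),(.0425,-.0134),(-.040,-.0294),(-.040,-.0134),(-.0425,-.0294),(-.096,-.0294),(-.068,-.0294)):print(x,z,proj(w,s["eef_pos"]+M@[x,0,z],s))
E
```

```text
pred [ 0.6368 -0.1598  0.1556]
scene [203.6008 198.8965] ((204.0419921875, 198.68116760253906), (15.978116989135742, 21.30780792236328), 93.9537353515625) (194, 191, 21, 16)
top [310.8156 190.9353] ((310.3925476074219, 190.7344512939453), (14.579404830932617, 16.638809204101562), 44.919559478759766) (303, 183, 16, 17)
end rows [214, 216, 216, 216, 216, 217, 223, 219, 147, 67, 31, 32, 32, 32, 31, 33, 32, 33, 33, 32]
lens col260 [55, 54, 55, 55, 54, 54, 55, 54, 53, 55, 53, 55, 54, 55, 53, 54, 53, 49, 74, 155, 226, 230, 230, 232, 234, 235, 236, 236, 236, 235, 235, 235, 235, 235, 234, 233, 237, 236, 142, 48, 36, 38, 39, 39, 41, 40, 38, 40, 39, 41, 39, 40, 40, 39, 39, 41, 40, 38, 39, 40, 39, 39, 39, 40, 39, 39, 39, 39, 40, 39, 40, 39, 40, 41, 40, 40, 39, 40, 40, 40, 40, 39, 41, 38]
0.0425 -0.0294 [260.0411 183.1077]
0.0425 -0.0134 [260.039  174.0554]
-0.04 -0.0294 [260.166  317.5499]
-0.04 -0.0134 [260.1532 300.7244]
-0.0425 -0.0294 [260.1691 320.5367]
-0.096 -0.0294 [260.2255 372.6727]
-0.068 -0.0294 [260.1982 347.9872]
```

Run:
```python
from lens import *
d=pickle.load(open("d0.pkl","rb"));s,w,a,t=pickle.load(open("g2.pkl","rb"))
L0=[.6385,-.1585,.008]
out=[]
for A,T,L in((d["scene"],d["top"],L0),(a,t,[.6368,-.1598,.1556])):
    eA,bA=blob(A["image"],proj(A,L),18,75);eT,bT=blob(T["image"],proj(T,L),18,75)
    print(eA,bA,eT,bT);out.append(meet([ray(A,eA[0]),ray(T,eT[0])]));print(out[-1])
print(out[1][0]-out[0][0])
```

```text
((210.1883544921875, 233.30657958984375), (15.034137725830078, 19.602672576904297), 95.02182006835938) (201, 226, 19, 15) ((306.4958801269531, 192.48414611816406), (14.910171508789062, 15.071653366088867), 97.5819091796875) (299, 185, 16, 16)
(array([ 0.6367, -0.1589,  0.0072]), [np.float64(0.0008224387095457885), np.float64(0.0008224387095458854)])
((204.0419921875, 198.68116760253906), (15.978116989135742, 21.30780792236328), 93.9537353515625) (194, 191, 21, 16) ((310.3925476074219, 190.7344512939453), (14.579404830932617, 16.638809204101562), 44.919559478759766) (303, 183, 16, 17)
(array([ 0.6374, -0.1585,  0.1561]), [np.float64(0.00014515252570237959), np.float64(0.0001451525257023816)])
[0.0007 0.0003 0.1489]
```

The lens rose exactly with the tool, so there's no droop. Lens is now at (0.637,-0.159,0.157). I need tool shift x +0.055, y +0.350, then down 0.026.

```bash
python3 nudge.py '0 .003 .02 0 0;0 .008 .05 0 0;0 .013 .084 0 0;0 .019 .118 0 0;0 .024 .152 0 0;0 .029 .186 0 0;0 .035 .22 0 0;0 .04 .254 0 0;0 .045 .286 0 0;0 .05 .315 0 0;0 .053 .338 0 0;0 .055 .35 0 0' | egrep 'eef|gap'; python3 nudge.py '0 0 0 0 0;0 0 0 0 0;0 0 0 .003 0;0 0 0 .008 0;0 0 0 .014 0;0 0 0 .019 0;0 0 0 .023 0;0 0 0 .025 0;0 0 0 .0255 0;0 0 0 .0255 0;0 0 0 .0255 0;0 0 0 .0255 0'
python3 - <<'E'
from lens import *
from plant import arm, eyes, sensors, hand_in
s=sensors.sense();M=R.from_rotvec(s["ee_rot"]).as_matrix();w=eyes.get_image("wrist");a=eyes.get_image("scene");t=eyes.get_image("top");pickle.dump((s,w,a,t),open("f.pkl","wb"))
L=s["eef_pos"]+M@[-.069,.001,-.0222];print("kinematic",L,"tilt of tool",np.arccos(-M[2,2]),s["qd"].round(3))
e=[]
for c in(a,t):
    p=proj(c,L);x=blob(c["image"],p,13,60);print(p,x);e.append(ray(c,x[0][0]))
print(meet(e));im=w["image"]
print([int(v) for v in im[174:184,260].max(1)],[int(v) for v in im[314:342,260].max(1)])
E
```

```text
eef_pos: [0.4161, 0.1405, 0.1361]
finger_gap: 0.014
t: 15.8
eef_pos: [0.4179, 0.1386, 0.1109]
ee_rot: [-0.465, 3.106, 0.0]
ft_force: [0.3, 0.6, -0.8]
finger_gap: 0.0139
gripper_force: 60.6
kinematic [0.4835 0.1598 0.1332] tilt of tool 0.0007054648127676176 [ 0.001 -0.001  0.001  0.001  0.003 -0.001]
[264.4164 135.0397] (((264.4014587402344, 134.8824462890625), (8.816533088684082, 16.829343795776367), 96.38597869873047), (256, 131, 16, 9))
[210.4341 236.7127] (((210.93304443359375, 235.7405242919922), (22.27666473388672, 23.67994499206543), 4.198434829711914), (202, 225, 21, 23))
(array([0.4867, 0.1576, 0.1367]), [np.float64(0.0002927377644685778), np.float64(0.0002927377644685761)])
[217, 215, 216, 203, 137, 62, 31, 33, 33, 34] [55, 57, 55, 52, 72, 151, 226, 235, 234, 231, 227, 226, 227, 227, 227, 227, 226, 226, 229, 238, 240, 240, 244, 246, 154, 51, 36, 40]
```

The wrist pixels are unchanged since the lift (no slip), and the scene blob agrees to 0.2 px. I'll make the small final correction (1.6 mm back, 2 mm down) and hold.

```bash
python3 nudge.py '0 .0008 .0003 .001 0;0 .0016 .0005 .002 0;0 .0016 .0005 .002 0;0 .0016 .0005 .002 0;0 .0016 .0005 .002 0;0 .0016 .0005 .002 0;0 .0016 .0005 .002 0;0 .0016 .0005 .002 0;0 .0016 .0005 .002 0;0 .0016 .0005 .002 0;0 .0016 .0005 .002 0;0 .0016 .0005 .002 0'
python3 - <<'E'
from lens import *
from plant import arm, eyes, sensors, hand_in
s=sensors.sense();M=R.from_rotvec(s["ee_rot"]).as_matrix();a=eyes.get_image("scene")
L=s["eef_pos"]+M@[-.069,.001,-.0222];p=proj(a,L);print("lens",L,"err",L-[.4818,.1597,.131],p,blob(a["image"],p,13,60)[0][0],s["qd"].round(3))
# pointer/bush check: joint stop seen at .0503 earlier; pointer pixels unchanged in scene?
d=pickle.load(open("d0.pkl","rb"))["scene"]["image"];q=proj(a,[.575,.171,.131]).astype(int)
print(q,np.abs(a["image"][q[1]-8:q[1]+8,q[0]-6:q[0]+14].astype(int)-d[q[1]-8:q[1]+8,q[0]-6:q[0]+14]).mean())
E
```

```text
t: 16.95
eef_pos: [0.416, 0.1385, 0.1087]
ee_rot: [-0.465, 3.107, 0.0]
ft_force: [-0.6, -0.6, -1.0]
finger_gap: 0.0141
gripper_force: 60.6
lens [0.4816 0.1597 0.1309] err [-0.0002 -0.     -0.0001] [264.0532 135.3355] (263.71539306640625, 135.3251190185547) [-0.     0.     0.    -0.001  0.002 -0.   ]
[284 147] 4.483333333333333
```

```bash
python3 -c "
from plant import arm, eyes, sensors, hand_in
print(hand_in())"
```

```text
the job is handed in; nothing more can be done
None
```

I pushed the bush fully home and handed the job in with the arm holding the magnifier level over the bore. By my measurements the lens is within 1 mm of both the bush's axis and the pointer's height; no verdict came back. I broke one rule by viewing 11 pictures instead of 10, and one pair of small downward moves ran in a shell loop.

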